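Set the grind on the spice grinder in use

TASK

Two spice grinders stand on the table; set the one that has the empty open cup under its spout (a closed jar stands under the other). Turn the thumbscrew on its head clockwise, seen from above, until it seats against its stop, then back it off a quarter turn and finish while still gripping it there. Leave the other grinder's thumbscrew, the cup and the other things as they are.

Things in the scene. Friction and masses are not known exactly. Their poses are not given: they have to be found in the camera images.
- grinder_a: the left-hand spice grinder, fixed to the table: white column at the back, overhanging aluminium head (80 mm round, flat top 160 mm above the table), grey base tray 176 x 104 mm. Origin on the table straight below the thumbscrew's axis; x points from the spout side to the column, z up.
- tray_a (a point): centre of the place for a vessel on the base tray of the left-hand grinder, under its spout, 12 mm above the table
- wing_a: steel wing (the part to grip) of the left-hand grinder's thumbscrew: an upright flat bar 50 mm long, 11 mm thick, 36 mm high, with rounded edges. It stands on a 46 mm collar whose top is 18 mm below the origin. Origin at the wing's centre, on the vertical axis of the screw, 184 mm above the table; x along its length, y through its thickness, z up. It does not rise or sink as it turns.
- wing_end_a (a point): the end of that wing on its +x side, 24 mm out from the screw's axis
- screw_a (a joint): turn of the left-hand thumbscrew in rad: 0 = seated (hard stop, clockwise seen from above), grows anticlockwise as it is backed off, up to 3.6. The wing lies along the grinder's own x axis at 0. It turns with a steady light friction (about 0.06 N m) and stays where it is left.
- grinder_b: the right-hand spice grinder, fixed to the table: white column at the back, overhanging aluminium head (80 mm round, flat top 160 mm above the table), grey base tray 176 x 104 mm. Origin on the table straight below the thumbscrew's axis; x points from the spout side to the column, z up.
- tray_b (a point): centre of the place for a vessel on the base tray of the right-hand grinder, under its spout, 12 mm above the table
- wing_b: steel wing (the part to grip) of the right-hand grinder's thumbscrew: an upright flat bar 50 mm long, 11 mm thick, 36 mm high, with rounded edges. It stands on a 46 mm collar whose top is 18 mm below the origin. Origin at the wing's centre, on the vertical axis of the screw, 184 mm above the table; x along its length, y through its thickness, z up. It does not rise or sink as it turns.
- wing_end_b (a point): the end of that wing on its +x side, 24 mm out from the screw's axis
- screw_b (a joint): turn of the right-hand thumbscrew in rad: 0 = seated (hard stop, clockwise seen from above), grows anticlockwise as it is backed off, up to 3.6. The wing lies along the grinder's own x axis at 0. It turns with a steady light friction (about 0.06 N m) and stays where it is left.
- cup: empty clear open plastic cup, 88 mm across the rim, 69 mm high, standing on the tray of the grinder that is to be set; origin at the centre of its underside
- pot: closed small round jar with a flat lid, 50 mm across, 74 mm high, standing on the tray of the other grinder; origin at the centre of its underside
- shaker: salt shaker, 44 mm across, 90 mm high, bystander; origin at the centre of its underside
- spice: spice jar, 47 mm across, 98 mm high, bystander behind the grinders; origin at the centre of its underside
Mind the look-alikes: they are no part of the job. What is shaped like the cup but pink is not meant.

How it is judged:
By the outcome, as a careful person would: the job done as asked, in the order asked, and still so for the second after the job is handed in, while the arm keeps its last pose, push and grip.
It also fails if it takes over 64 s, if anything falls off the work surface, if the arm or the gripper's body presses on something with over 40 N, if the wrist force passes 120 N, or if a joint passes its speed limit or range.

ROBOT

A 6-joint arm with a two-finger parallel gripper is mounted at the origin on a cart in front of the work surface, level with it; the furniture and walls round the work are solid. World frame = base frame: x ahead of the robot, y to its left, z up, the work surface at z = 0. Lengths are in m, angles in rad, forces in N, time in s.
With the tool pointing down it reaches from about 0.35 to 0.775 m from the base axis. Payload 7.3 kg.
Tool frame: the origin (TCP) lies on the centre line of the jaws, within the pads' length; the fingertips stand 11 mm ahead of it and the grasp point (between the pads) lies 8 mm behind it; y points along the fingers, z is the direction in which the jaws open and shut, and the axes are right-handed (so a half turn about y gives the same grasp; the last joint's range is limited). The gripper opens to 92 mm and grips with 3 to 60 N. Pads are 19 mm wide; open, the fingers measure 130 mm over their backs; the gripper's body (75 mm by 190 mm) begins 47 mm behind the grasp point.
Start: joints at [1.124, 0.342, 1.524, -0, 1.275, -0.146], TCP at [0.156, 0.501, 0.238] pointing down, gripper open.
Joint ranges: [-2.53, 2.53], [-0.77, 2.02], [0.04, 2.7], [-1, 4.14], [0.28, 2.66], [-3.11, 3.11]. Speed limits (rad/s): [2.57, 2.57, 3.14, 3.14, 3.14, 3.14].

INTERFACE

Orientations are given as [roll, pitch, yaw] about the fixed x, y, z axes, in that order (R = Rz(yaw) Ry(pitch) Rx(roll)).
In Python, from cell import robot, cams gives the robot as it stands.
- The arm moves only by the tool apply_moves, never from a script. Its argument "plan" is a list of rows, each a list of 7 numbers: the shift along the tool's x, y, z in m, then the turn, a rotation vector about the tool's x, y, z in degrees, then the gripper command: -1 is fully open, 1 is shut, values between are in proportion. A call has exactly 5 rows; each row is the pose to reach, as a shift and turn from the pose commanded when the call began, along the tool's axes at that moment; what a row does not reach only later rows make up. A row lasts 1/8 s, in which the tool goes at most 62.5 mm and 10.7 degrees, less where a joint would pass 70% of its speed; a pose out of reach is approached as far as the arm can. A call with a gripper value outside its range is refused whole. The fingers move at their own pace and stop on an object; "squeeze" is the grip in N (left out, the last holds). Time passes only in rows, so rows that repeat a pose let the fingers close, or fill a call up. It gives the time, the measured TCP pose, the force and the opening at its end, in the units of the state.
- robot.observe(): the state, without advancing time (a new reading comes with each control period).
- cams.read_camera(name): name is "scene" or "top" or "wrist"; returns the picture (480x640x3 uint8, blue, green, red); there is no depth.
- cams.calibration(name): a dict with "fx", "fy", "cx", "cy" (pixels), "dist" ([k1, k2, p1, p2, k3] as OpenCV has them; the pictures are not rectified), "extrinsics" (4x4, takes a point from world to camera coordinates); the wrist camera has in their place "T_tool_cam" (4x4, takes a point from camera to tool coordinates, whose origin is the TCP and whose axes are the tool frame's). Camera axes: x right, y up, looking along -z (the intrinsics and any distortion apply to the point x, -y, -z); pixel columns grow to the right and rows downward; lengths in m; the calibration is good to about 2 mm. A picture is of the moment at which its call begins: read the wrist's pose just before it. calibration takes no time and is no camera call.
- robot.hand_in(): hands the job in, once; it reports no verdict.
The state is a dict: "time": time; "qpos": joint angles; "qvel": joint speeds; "joint_efforts": joint torques, N m; "tool_pos": TCP position; "tool_rot": TCP orientation; "contact_force": force on the tool from outside, world axes, zero at the start; "torque": the same for the moment, N m; "opening": finger opening in m.
Only numpy, scipy, OpenCV 4.12 (cv2) and the standard library are available. Lean on these libraries where they do the work, as an engineer would, in place of code of your own. Each camera call takes 0.05 s, during which the arm holds its last target. There are 200 camera calls.

## Working session

There is one attempt and no reset: what is moved stays moved. The work goes in short steps, Python scripts to look and compute and a tool call to move; the robot and the scene stay as the last step left them, time stands still between calls to the robot, and variables do not carry over. Pictures are saved under pics/ and viewed, about 8 in all and at most 12, crops included, and the job is handed in when it is done.

Besides the shell and the picture viewer there is one more tool, called after ">>>" as a command line: name --pt "numbers of a row" for each row, then --argument value for the rest. apply_moves: Moves the arm, as the interface text tells. Its arguments: {"type":"object","properties":{"plan":{"type":"array","items":{"type":"array","items":{"type":"number"}}},"squeeze":{"type":"number"}},"required":["plan"]}

```bash
mkdir -p pics && cat > h.py <<'E'
import numpy as np, cv2
from cell import robot, cams
from scipy.spatial.transform import Rotation as Rn
def snap(n,f):
    im=cams.read_camera(n); cv2.imwrite(f,im); return im
def TW(name,st=None):
    c=cams.calibration(name)
    if 'extrinsics' in c: return c,np.linalg.inv(np.array(c['extrinsics']))
    st=st or robot.observe(); T=np.eye(4); T[:3,:3]=Rn.from_euler('xyz',st['tool_rot']).as_matrix(); T[:3,3]=st['tool_pos']
    return c,T@np.array(c['T_tool_cam'])
def ray(name,uv,z,st=None):
    c,T=TW(name,st); K=np.array([[c['fx'],0,c['cx']],[0,c['fy'],c['cy']],[0,0,1.]])
    p=cv2.undistortPoints(np.array(uv,float).reshape(-1,1,2),K,np.array(c['dist'],float)).reshape(-1,2)
    d=np.c_[p[:,0],-p[:,1],-np.ones(len(p))]@T[:3,:3].T; o=T[:3,3]
    return o+d*((z-o[2])/d[:,2])[:,None]
def proj(name,P,st=None):
    c,T=TW(name,st); K=np.array([[c['fx'],0,c['cx']],[0,c['fy'],c['cy']],[0,0,1.]])
    Q=(np.array(P,float)-T[:3,3])@T[:3,:3]; Q=Q*[1,-1,-1]
    return cv2.projectPoints(Q,np.zeros(3),np.zeros(3),K,np.array(c['dist'],float))[0].reshape(-1,2)
E
python3 - <<'E'
from h import *
s=robot.observe(); print(s)
snap('scene','pics/s0.png');snap('top','pics/t0.png')
for n in ('scene','top'):
    c,T=TW(n); print(n,T[:3,3].round(3),(-T[:3,2]).round(2))
E
```

```text
{'time': 0.0, 'qpos': array([ 1.12401165e+00,  3.42746339e-01,  1.52500943e+00, -1.14030806e-05,
        1.27539607e+00, -1.45996857e-01]), 'qvel': array([-0.00049171, -0.00135641,  0.00135631,  0.00011722,  0.00221575,
        0.00142168]), 'joint_efforts': array([-2.58965163e-03, -4.31220603e+01, -2.44228131e+01,  7.15872017e-02,
        5.55862812e-02, -2.10900348e-04]), 'tool_pos': array([0.15535474, 0.50108291, 0.23703534]), 'tool_rot': array([-1.57234050e+00,  2.16039241e-04, -3.00784655e-01]), 'contact_force': array([-1.28325471, -0.50567238,  0.05702661]), 'torque': array([0.05426172, 0.03976751, 0.02912848]), 'opening': 0.09153991438043677}
scene [-0.198 -0.912  0.492] [ 0.75  0.55 -0.37]
top [ 0.448 -0.375  0.98 ] [ 0.06  0.01 -1.  ]
```

View pics/s0.png

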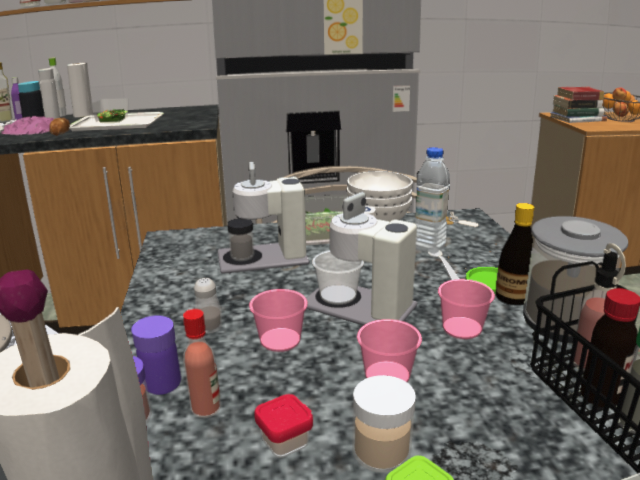

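View pics/t0.png

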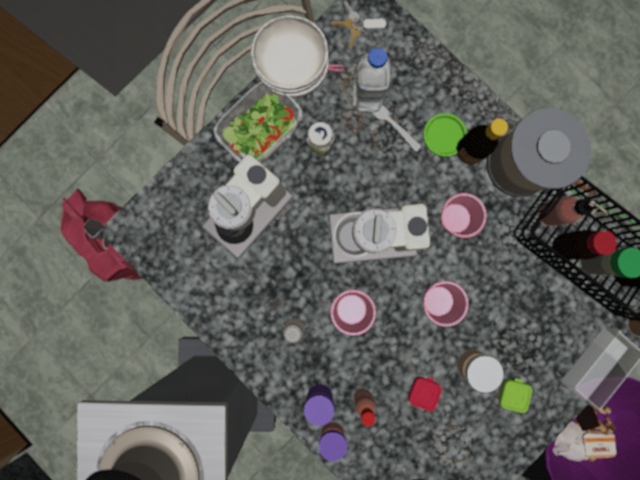

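The clear cup is under the grinder at scene (360,240) and top (376,230). The jar grinder is at scene (255,200) and top (232,205). I'll enlarge the target.

```bash
python3 - <<'E'
from h import *
im=cv2.imread('pics/t0.png')[180:280,310:450]
cv2.imwrite('pics/t0c.png',cv2.resize(im,None,fx=5.5,fy=5.5,interpolation=cv2.INTER_CUBIC))
print(ray('top',[[376,231],[412,227],[232,207],[255,180],[320,240],[420,240]],.16).round(3))
im=cv2.imread('pics/s0.png')[170:330,290:430]
cv2.imwrite('pics/s0c.png',cv2.resize(im,None,fx=3.7,fy=3.7,interpolation=cv2.INTER_CUBIC))
E
```

```text
[[ 0.504 -0.46   0.16 ]
 [ 0.511 -0.524  0.16 ]
 [ 0.546 -0.205  0.16 ]
 [ 0.595 -0.246  0.16 ]
 [ 0.488 -0.362  0.16 ]
 [ 0.488 -0.538  0.16 ]]
```

View pics/t0c.png

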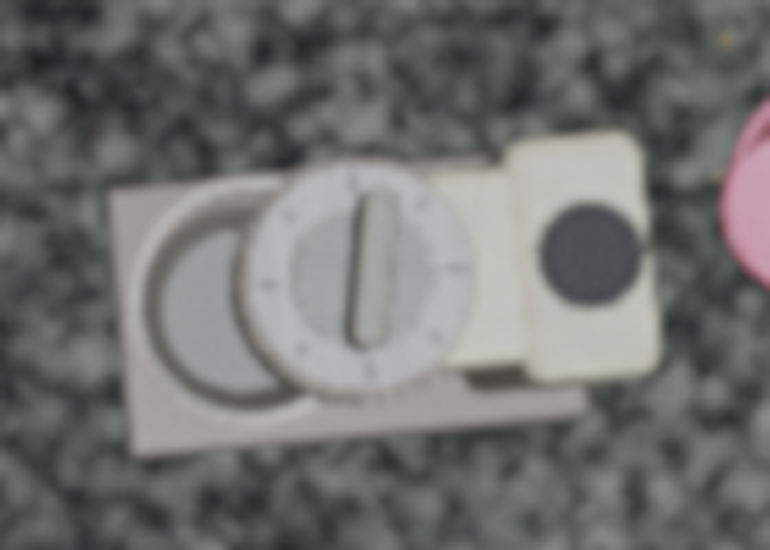

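View pics/s0c.png

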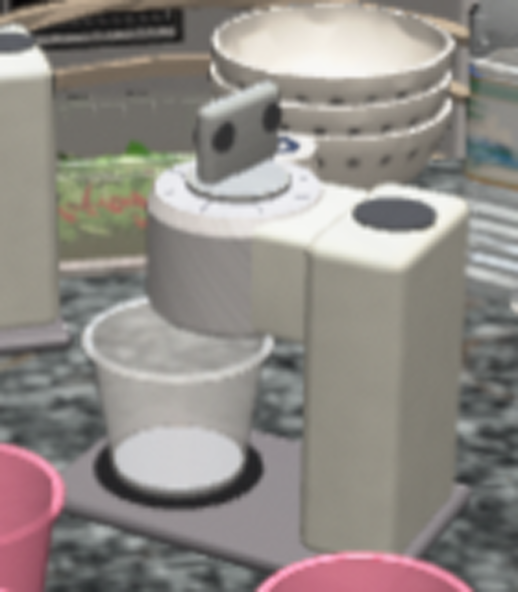

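```bash
python3 - <<'E'
from h import *
f=lambda x,y:[310+x/5.5,180+y/5.5]
# head centre top z=.16 ; wing ends z=.202 ; tray bottom edge z=.012
print('head',ray('top',[f(360,280)],.16).round(4))
w=ray('top',[f(380,192),f(370,348)],.202); print('wing',w.round(4),w.mean(0),np.degrees(np.arctan2(*(w[0]-w[1])[1::-1])))
t=ray('top',[f(135,455),f(585,412),f(110,188)],.012); print('tray',t.round(4));d=t[1]-t[0];print(np.degrees(np.arctan2(d[1],d[0])),np.linalg.norm(d)); d=t[0]-t[2]; print(np.degrees(np.arctan2(d[1],d[0])),np.linalg.norm(d))
for z in(.16,.2,.23): print(z,ray('top',[f(590,255),f(508,145),f(530,378),f(640,135),f(660,375)],z).round(3).tolist())
E
```

```text
head [[ 0.5037 -0.4594  0.16  ]]
wing [[ 0.5278 -0.4613  0.202 ]
 [ 0.4802 -0.458   0.202 ]] [ 0.50396822 -0.4596464   0.202     ] -4.038756212473254
tray [[ 0.4477 -0.3895  0.012 ]
 [ 0.4639 -0.5595  0.012 ]
 [ 0.5488 -0.3801  0.012 ]]
-84.55507594903567 0.17073068915964754
-174.67840590221593 0.10151869205253397
0.16 [[0.512, -0.533, 0.16], [0.547, -0.507, 0.16], [0.472, -0.514, 0.16], [0.551, -0.55, 0.16], [0.473, -0.555, 0.16]]
0.2 [[0.509, -0.526, 0.2], [0.542, -0.501, 0.2], [0.471, -0.507, 0.2], [0.546, -0.541, 0.2], [0.472, -0.547, 0.2]]
0.23 [[0.506, -0.52, 0.23], [0.539, -0.496, 0.23], [0.47, -0.502, 0.23], [0.542, -0.535, 0.23], [0.471, -0.54, 0.23]]
```

>>> apply_moves --pt "0.05 -0.02 -0.03 0 -3 0 -1" --pt "0.1 -0.04 -0.06 0 -6 0 -1" --pt "0.15 -0.06 -0.09 0 -9 0 -1" --pt "0.2 -0.07 -0.12 0 -12 0 -1" --pt "0.24 -0.07 -0.14 0 -13.2 0 -1"

```text
time: 0.72
tool_pos: [0.3446, 0.2949, 0.3085]
tool_rot: [-1.57, -0.001, -0.07]
contact_force: [0.3, -0.2, -0.3]
opening: 0.0922
```

>>> apply_moves --pt "0.027 0 -0.053 0 0 0 -1" --pt "0.054 0 -0.106 0 0 0 -1" --pt "0.081 0 -0.159 0 0 0 -1" --pt "0.108 0 -0.212 0 0 0 -1" --pt "0.134 0 -0.266 0 0 0 -1"

```text
time: 1.35
tool_pos: [0.4585, 0.02, 0.3075]
tool_rot: [-1.57, 0.0, -0.071]
contact_force: [0.3, 0.2, -0.5]
opening: 0.0913
```

>>> apply_moves --pt "0.012 0 -0.055 0 0 0 -1" --pt "0.024 0 -0.11 0 0 0 -1" --pt "0.036 0 -0.165 0 0 0 -1" --pt "0.046 0 -0.22 0 0 0 -1" --pt "0.056 0 -0.27 0 0 0 -1"

```text
time: 1.98
tool_pos: [0.4948, -0.2534, 0.3072]
tool_rot: [-1.57, 0.001, -0.071]
contact_force: [0.0, 0.6, -0.7]
opening: 0.0916
```

>>> apply_moves --pt "0.008 0 -0.05 0 0 0 -1" --pt "0.016 0 -0.1 0 0 0 -0.2" --pt "0.018 0 -0.15 0 0 0 -0.2" --pt "0.019 0 -0.2 0 0 0 -0.2" --pt "0.019 0 -0.205 0 0 0 -0.2"

```text
time: 2.6
tool_pos: [0.4983, -0.4602, 0.3054]
tool_rot: [-1.569, 0.002, -0.074]
contact_force: [0.4, 0.0, -0.4]
opening: 0.0573
```

```bash
python3 - <<'E'
from h import *
s=robot.observe(); snap('wrist','pics/w0.png'); print(s['time'],s['tool_pos'],np.degrees(s['tool_rot']),s['qpos'].round(2),s['opening'])
print(proj('wrist',[[.504,-.4595,.202],[.528,-.461,.202],[.48,-.458,.202]],s).round(1))
E
```

```text
2.6 [ 0.49828619 -0.46023227  0.30541063] [-89.91450794   0.12417948  -4.24980103] [-0.86  0.62  0.89 -0.    1.63 -2.36] 0.05733916211364127
[[321.2 259. ]
 [321.6 290.6]
 [320.9 225.7]]
```

View pics/w0.png

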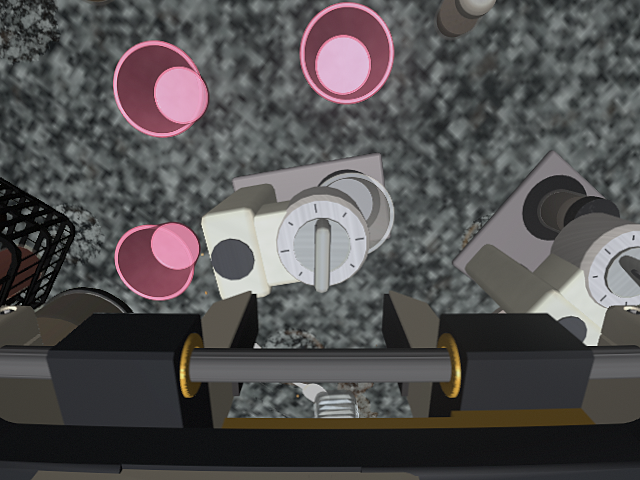

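Wrist view: the wing runs vertically at column 322, rows 221–291. The prediction was (321,259), so they agree. I'll descend.

>>> apply_moves --pt "0.006 0.025 0.001 0 0 0 -0.1" --pt "0.006 0.05 0.001 0 0 0 -0.1" --pt "0.006 0.075 0.001 0 0 0 -0.1" --pt "0.006 0.1 0.001 0 0 0 -0.1" --pt "0.006 0.121 0.001 0 0 0 -0.1"

```text
time: 3.28
tool_pos: [0.5061, -0.4547, 0.1859]
tool_rot: [-1.57, 0.0, -0.069]
contact_force: [0.2, -0.0, 0.2]
opening: 0.0504
```

>>> apply_moves --pt "0 0 0 0 0 0 0.4" --pt "0 0 0 0 0 0 0.6" --pt "0 0 0 0 0 0 0.8" --pt "0 0 0 0 0 0 1" --pt "0 0 0 0 0 0 1" --squeeze 25

```text
time: 3.9
tool_pos: [0.5058, -0.4592, 0.1877]
tool_rot: [-1.576, -0.002, -0.071]
contact_force: [1.9, -7.8, -0.2]
opening: 0.011
```

```bash
python3 - <<'E'
from h import *
s=robot.observe(); print(s['time'],s['tool_pos'],np.degrees(s['tool_rot']),s['contact_force'],s['torque'],s['opening'],s['qpos'].round(3))
E
```

```text
3.9 [ 0.50582149 -0.45920494  0.18767785] [-90.30689605  -0.14246633  -4.0887739 ] [ 1.88913915 -7.82073355 -0.24379187] [-1.03000547 -0.14955578  0.03773379] 0.010970175309927234 [-8.480e-01  6.730e-01  1.106e+00 -2.000e-03  1.357e+00 -2.347e+00]
```

Opening is 11.0 mm, so the wing is gripped. The 8 N side force comes from a small y offset, so I'll centre it while turning clockwise.

>>> apply_moves --pt "-0.001 0.002 -0.0045 0 0 0 1" --pt "-0.001 0.002 -0.0045 0 6 0 1" --pt "-0.001 0.002 -0.0045 0 13 0 1" --pt "-0.001 0.002 -0.0045 0 20 0 1" --pt "-0.001 0.002 -0.0045 0 27 0 1"

```text
time: 4.53
tool_pos: [0.5059, -0.4589, 0.1875]
tool_rot: [-1.567, -0.002, -0.544]
contact_force: [0.0, 10.5, 11.9]
opening: 0.0108
```

```bash
cat > o.py <<'E'
from h import *
s=robot.observe(); print(s['time'],s['tool_pos'].round(4),np.degrees(s['tool_rot']).round(2),s['contact_force'].round(2),s['torque'].round(3),s['opening'].round(4),s['joint_efforts'].round(3),s['qpos'].round(3))
E
python3 o.py
```

```text
Traceback (most recent call last):
  File "o.py", line 2, in <module>
    s=robot.observe(); print(s['time'],s['tool_pos'].round(4),np.degrees(s['tool_rot']).round(2),s['contact_force'].round(2),s['torque'].round(3),s['opening'].round(4),s['joint_efforts'].round(3),s['qpos'].round(3))
                                                                                                                                                  ^^^^^^^^^^^^^^^^^^
AttributeError: 'float' object has no attribute 'round'
```

>>> apply_moves --pt "-0.0013 -0.002 0.0021 0 2 0 1" --pt "-0.0013 -0.002 0.0021 0 9 0 1" --pt "-0.0013 -0.002 0.0021 0 16 0 1" --pt "-0.0013 -0.002 0.0021 0 23 0 1" --pt "-0.0013 -0.002 0.0021 0 30 0 1"

```text
time: 5.15
tool_pos: [0.5064, -0.4584, 0.1876]
tool_rot: [-1.567, -0.003, -1.068]
contact_force: [6.8, 1.4, 1.5]
opening: 0.0106
```

```bash
sed -i "s/s\['opening'\].round(4)/s['opening']/" o.py; python3 o.py
```

```text
5.15 [ 0.5064 -0.4584  0.1876] [-89.8   -0.18 -61.19] [6.77 1.4  1.52] [ 0.196 -1.191  0.108] 0.010581774999441467 [ -4.189 -58.765 -23.072  -1.86    1.199  -1.208] [-0.849  0.673  1.105  0.003  1.359 -1.352]
```

>>> apply_moves --pt "0.0014 0 0.0026 0 4 0 1" --pt "0.0014 0 0.0026 0 8 0 1" --pt "0.0014 0 0.0026 0 12 0 1" --pt "0.0014 0 0.0026 0 16 0 1" --pt "0.0014 0 0.0026 0 18 0 1"

```text
time: 5.78
tool_pos: [0.5068, -0.4583, 0.1876]
tool_rot: [-1.571, 0.001, -1.381]
contact_force: [-2.8, 4.1, 5.5]
opening: 0.011
```

```bash
python3 o.py
```

```text
5.775 [ 0.5068 -0.4583  0.1876] [-9.003e+01  4.000e-02 -7.910e+01] [-2.82  4.13  5.47] [0.392 0.36  0.11 ] 0.01103800149468865 [-4.9100e-01 -5.6739e+01 -2.5112e+01 -1.8000e-02 -1.0750e+00 -1.5000e-01] [-0.847  0.677  1.099 -0.     1.367 -1.037]
```

>>> apply_moves --pt "0 0 0 0 1 0 1" --pt "0 0 0 0 1.5 0 1" --pt "0 0 0 0 2 0 1" --pt "0 0 0 0 2.5 0 1" --pt "0 0 0 0 3 0 1"

```text
time: 6.4
tool_pos: [0.5068, -0.4583, 0.1876]
tool_rot: [-1.571, 0.001, -1.432]
contact_force: [-2.9, 3.2, 5.2]
opening: 0.0105
```

```bash
python3 o.py
```

```text
6.4 [ 0.5068 -0.4583  0.1876] [-9.003e+01  3.000e-02 -8.203e+01] [-2.94  3.15  5.16] [0.364 0.43  0.042] 0.010531779755944723 [-5.4900e-01 -5.6727e+01 -2.5080e+01 -3.8000e-02 -1.0610e+00 -3.3000e-02] [-0.847  0.677  1.099 -0.     1.366 -0.986]
```

>>> apply_moves --pt "0 0 0 0 0.4 0 1" --pt "0 0 0 0 0.8 0 1" --pt "0 0 0 0 1.2 0 1" --pt "0 0 0 0 1.6 0 1" --pt "0 0 0 0 2 0 1"

```text
time: 7.02
tool_pos: [0.5069, -0.4583, 0.1876]
tool_rot: [-1.571, 0.001, -1.466]
contact_force: [-2.2, 3.5, 5.0]
opening: 0.0108
```

```bash
python3 o.py
```

```text
7.025 [ 0.5069 -0.4583  0.1876] [-9.002e+01  3.000e-02 -8.402e+01] [-2.16  3.46  4.95] [0.342 0.369 0.06 ] 0.010788192416262297 [-6.1000e-01 -5.6757e+01 -2.5054e+01 -6.3000e-02 -1.0330e+00 -1.5000e-02] [-0.847  0.677  1.099 -0.     1.366 -0.951]
```

>>> apply_moves --pt "0 0 0 0 0.4 0 1" --pt "0 0 0 0 0.8 0 1" --pt "0 0 0 0 1.2 0 1" --pt "0 0 0 0 1.6 0 1" --pt "0 0 0 0 2 0 1"

```text
time: 7.65
tool_pos: [0.5069, -0.4583, 0.1876]
tool_rot: [-1.571, 0.0, -1.501]
contact_force: [-1.8, 3.1, 4.9]
opening: 0.0111
```

```bash
python3 o.py
```

```text
7.65 [ 0.5069 -0.4583  0.1876] [-9.003e+01  2.000e-02 -8.597e+01] [-1.83  3.14  4.93] [0.366 0.422 0.475] 0.011146491591470204 [ -0.909 -56.794 -25.031   0.082  -1.01    0.432] [-0.847  0.677  1.099 -0.     1.366 -0.917]
```

>>> apply_moves --pt "0 0 0 0 0.4 0 1" --pt "0 0 0 0 0.8 0 1" --pt "0 0 0 0 1.2 0 1" --pt "0 0 0 0 1.6 0 1" --pt "0 0 0 0 2 0 1"

```text
time: 8.28
tool_pos: [0.5069, -0.4584, 0.1876]
tool_rot: [-1.571, -0.0, -1.536]
contact_force: [-3.0, 3.0, 6.2]
opening: 0.0113
```

```bash
python3 o.py
```

```text
8.275 [ 0.5069 -0.4584  0.1876] [-90.03  -0.   -87.98] [-2.98  3.04  6.24] [0.299 0.445 0.621] 0.011301946040130104 [ -0.724 -56.567 -24.88    0.202  -1.006   0.502] [-0.847  0.677  1.099 -0.     1.366 -0.882]
```

The torque rose from 0.06 to 0.6 N·m past a yaw of about -85°, so the screw is seated. The tray edge put the stop direction at -84.5°. Now I'll back off.

>>> apply_moves --pt "0 0 0 0 -6 0 1" --pt "0 0 0 0 -13 0 1" --pt "0 0 0 0 -20 0 1" --pt "0 0 0 0 -27 0 1" --pt "0 0 0 0 -33 0 1" --squeeze 30

```text
time: 8.9
tool_pos: [0.5064, -0.4586, 0.1876]
tool_rot: [-1.572, 0.001, -0.957]
contact_force: [-3.8, 1.5, 5.6]
opening: 0.0105
```

```bash
python3 o.py
```

```text
8.9 [ 0.5064 -0.4586  0.1876] [-9.005e+01  5.000e-02 -5.484e+01] [-3.82  1.52  5.62] [ 0.358  0.675 -0.067] 0.010513280493384203 [  0.751 -56.239 -25.15    0.391  -1.306   0.956] [-8.480e-01  6.770e-01  1.099e+00 -1.000e-03  1.367e+00 -1.461e+00]
```

Forces are low. I'll go on to -10°, then approach +5.4° slowly.

>>> apply_moves --pt "0 0 0 0 -8 0 1" --pt "0 0 0 0 -17 0 1" --pt "0 0 0 0 -26 0 1" --pt "0 0 0 0 -35 0 1" --pt "0 0 0 0 -44 0 1"

```text
time: 9.52
tool_pos: [0.506, -0.4592, 0.1876]
tool_rot: [-1.572, 0.001, -0.188]
contact_force: [-5.6, 0.1, 5.3]
opening: 0.0109
```

```bash
python3 o.py
```

```text
9.525 [ 0.506  -0.4592  0.1876] [-9.006e+01  8.000e-02 -1.078e+01] [-5.65  0.07  5.32] [ 0.08   0.802 -0.068] 0.010936639756914484 [  2.293 -56.525 -24.984   0.919  -1.116   1.581] [-8.480e-01  6.770e-01  1.099e+00 -2.000e-03  1.366e+00 -2.230e+00]
```

>>> apply_moves --pt "0 0 0 0 -5 0 1" --pt "0 0 0 0 -10 0 1" --pt "0 0 0 0 -14 0 1" --pt "0 0 0 0 -16 0 1" --pt "0 0 0 0 -16 0 1"

```text
time: 10.15
tool_pos: [0.506, -0.4594, 0.1876]
tool_rot: [-1.572, 0.002, 0.086]
contact_force: [-5.7, -0.4, 5.1]
opening: 0.0108
```

```bash
python3 o.py; python3 - <<'E'
from h import *
s=robot.observe(); snap('wrist','pics/w1.png'); snap('top','pics/t1.png'); 
a=cv2.imread('pics/t1.png')[180:280,310:450]; a=cv2.resize(a,(560,400),interpolation=cv2.INTER_CUBIC)
w=cv2.imread('pics/w1.png'); 
cv2.imwrite('pics/w1c.png',w)
cv2.imwrite('pics/t1c.png',a)
E
```

```text
10.15 [ 0.506  -0.4594  0.1876] [-9.006e+01  9.000e-02  4.950e+00] [-5.74 -0.35  5.06] [0.064 0.793 0.016] 0.010806926926482567 [  2.421 -56.7   -24.85    1.027  -0.981  -0.088] [-8.480e-01  6.770e-01  1.099e+00 -2.000e-03  1.366e+00 -2.505e+00]
```

View pics/w1.png

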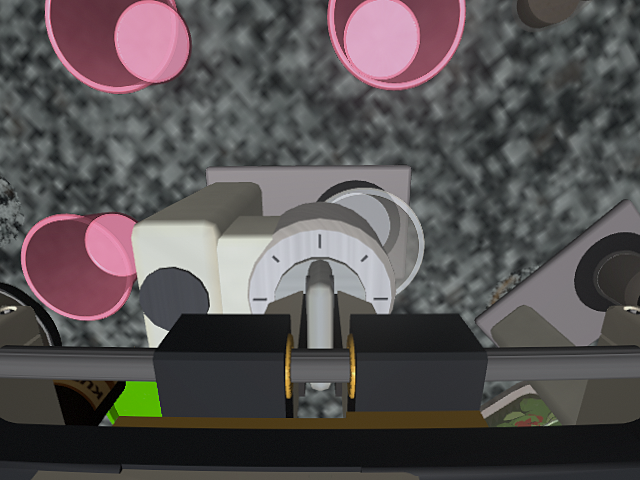

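The wing at column 319 points at the dial tick at (320,240), and the tray's far edge is level, (207,167) to (410,166). That means a quarter turn from the seat. One numeric check of the tray edge, then I'll hand in.

```bash
python3 - <<'E'
from h import *
s=robot.observe()
t=ray('wrist',[[410,166.5],[207,167.5]],.012,s); d=t[1]-t[0]
y=np.degrees(np.arctan2(d[1],d[0])); print('grinder yaw',y,'wing-grinder',np.degrees(s['tool_rot'][2])-y,np.linalg.norm(d),s['opening'],s['contact_force'],s['torque'])
E
```

```text
grinder yaw -84.82472447540157 wing-grinder 89.75641076905139 0.17066165610212822 0.010859587391650858 [-5.77473932  0.20291618  4.91950568] [0.03833593 0.78068076 0.04730924]
```

```bash
python3 -c "
from h import *
print(robot.hand_in())"
```

```text
the job is handed in; nothing more can be done
None
```

I set the right-hand grinder (grinder_b, the one with the clear open cup). I turned its thumbscrew clockwise to the stop, backed it off a quarter turn, and handed in with the wing still gripped.

- **Seating:** the twisting torque rose from about 0.06 to 0.6 N·m once the tool passed a yaw of about -85°. The tray edge had put the stop at -84.5°, so the two agree.
- **Back-off:** the last wrist picture puts the wing 89.8° from the grinder's own axis, and it lines up with the dial tick. That angle uses the tool's yaw for the wing. The gripper opening is 10.9 mm on the 11 mm bar.
- **Force and time:** residual force at the last check was under 8 N, and the highest reading at the end of a move was about 16 N. The clock stood at about 10 s of the 64 allowed.
- **Other things:** in that picture the cup still stands on its tray. I did not move the arm near the other grinder's thumbscrew, and did not check it again with a picture.

No check failed. The axis found by the grip was 2–3 mm off the camera estimate in x, which caused only those small side forces.

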